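Load barrel nuts into a leg-press hopper through its dust flap

TASK

Fill the hopper with the four barrel nuts: lift the loaded chute level by its wooden handle, lay it gently on the round rest bar at the hopper's inlet with its front foot pushing the sprung dust flap open, and, keeping the chute bearing lightly on that bar, tip it up until all four nuts have slid down past the flap into the hopper. Then stand the empty chute back on both its feet on the rubber mat and let go. Do not press hard on the hopper (30 N is too much), and leave the table leg, the sanding block and the can alone.

Things in the scene. Friction and masses are not known exactly. Their poses are not given: they have to be found in the camera images.
- chute: Steel loading chute, straight U-channel 176 mm long, 26 mm wide (20 inside), 220 to 370 g, holding four nuts in a row. Origin: centre, level with the underside of its feet; x along the channel to the open nose (the rear is closed), z up. Flat underside between the feet at z 15 mm, channel floor 18, walls up to 38. Nuts begin to slide at 14 to 22 degrees; 40 degrees (0.7 rad) empties it.
- chute_handle (a point): Middle of the chute's wooden handle block, 65 mm above the chute's origin. Block 28 mm long in the chute's x, 30 mm wide in y, 44 mm tall (z 43 to 87 mm from the origin), on an arch over the channel. Taken from above with the fingers closing along the chute's x it holds the pitch firmly. Axes as the chute's.
- chute_foot (a point): Middle of the underside of the chute's front foot, a cross plate under the very nose: 85 mm ahead of the chute's origin, 6 mm thick in x, 26 mm wide, 15 mm tall. The rear foot is like it at x -85 mm, but 60 mm wide. Axes as the chute's.
- mat: Black rubber mat, 260 x 130 x 4 mm, fixed. Origin: centre of its underside; x along the 260 mm. The chute stands on it at the start, origin 4 mm above the mat's, and must end on it with both feet.
- hopper: Fixed hopper: clear box 100 x 86 mm, 110 mm high, on a teal foot plate 150 x 120 mm; aluminium inlet head on top, closed by a flap. Origin: centre of the foot plate's underside; z up. The chute comes in along its +x, nose first. Inlet: x -32 to 38 mm, 36 mm wide in y about y = 0; behind it a backstop plate (x 38 to 44 mm) standing 20 mm higher than the rest bar's top.
- bar_low (a point): Lowest place of the top of the rest bar (head_c0), a round steel bar 8 mm thick, 64 mm long, across the inlet's near edge: fixed to the hopper at x -36, y 0, z 136 mm. The inlet head telescopes and is clamped firmly at an unreported height: the bar's real top, with head and flap, lies 0 to 24 mm above this point. Feel for it. Axes as the hopper's.
- flap (a joint): Sprung flap closing the inlet, plate 70 x 34 mm hinged just past the rest bar (hopper x -34 mm, 9 mm under the bar's top): 0 closed, level; up to 1.35 rad as its far edge swings down. Spring 0.05 N m at 0, 0.1 at 1 rad (1 to 3 N at the chute's foot). It lets nuts pass from 0.9 rad: chute's underside on the bar, front foot 35 to 42 mm past the bar, slope 0.7 rad.
- nut1_mid (a point): Middle of barrel nut 1, a smooth plated cylinder 14 mm in diameter, 24 mm long, 28 g, lying lengthwise in the chute at the start.
- nut2_mid (a point): Middle of barrel nut 2, a smooth plated cylinder 14 mm in diameter, 24 mm long, 28 g, lying lengthwise in the chute at the start.
- nut3_mid (a point): Middle of barrel nut 3, a smooth plated cylinder 14 mm in diameter, 24 mm long, 28 g, lying lengthwise in the chute at the start.
- nut4_mid (a point): Middle of barrel nut 4, a smooth plated cylinder 14 mm in diameter, 24 mm long, 28 g, lying lengthwise in the chute at the start.
- leg: Bystander: turned beech table leg, 230 mm long, 48 mm thick, lying on the table. Origin: underside near its middle.
- sanding_block: Bystander: cork sanding block 70 x 50 x 32 mm. Origin: centre of the underside.
- glue: Bystander: white can, 52 mm in diameter, 75 mm tall. Origin: centre of the underside.

How it is judged (in metres and radians):
On the way, in this order (a step that is already met when the one before it is completed fails the run):
1. the chute, still loaded with all four nuts and no steeper than about 20 degrees, bears on the hopper's rest bar and its foot has begun to open the flap (contact force between chute and head_c0 above 0.5 N and value of joint flap above 0.05 rad and angle between chute's own z axis and vertical below 0.35 rad and x of nut1_mid in the frame of chute between -0.09 and 0.095 m and y of nut1_mid in the frame of chute between -0.013 and 0.013 m and z of nut1_mid in the frame of chute between 0.012 and 0.045 m and x of nut2_mid in the frame of chute between -0.09 and 0.095 m and y of nut2_mid in the frame of chute between -0.013 and 0.013 m and z of nut2_mid in the frame of chute between 0.012 and 0.045 m and x of nut3_mid in the frame of chute between -0.09 and 0.095 m and y of nut3_mid in the frame of chute between -0.013 and 0.013 m and z of nut3_mid in the frame of chute between 0.012 and 0.045 m and x of nut4_mid in the frame of chute between -0.09 and 0.095 m and y of nut4_mid in the frame of chute between -0.013 and 0.013 m and z of nut4_mid in the frame of chute between 0.012 and 0.045 m), for 0.2 s.
2. the chute is being tipped (more than about 14 degrees) while it bears on the rest bar with the flap pushed open (contact force between chute and head_c0 above 0.5 N and angle between chute's own z axis and vertical above 0.25 rad and value of joint flap above 0.3 rad), for 0.15 s.
3. all four nuts are in the hopper while the chute still bears on the rest bar and holds the flap open (x of nut1_mid in the frame of hopper between -0.047 and 0.047 m and y of nut1_mid in the frame of hopper between -0.04 and 0.04 m and z of nut1_mid in the frame of hopper between 0.012 and 0.075 m and x of nut2_mid in the frame of hopper between -0.047 and 0.047 m and y of nut2_mid in the frame of hopper between -0.04 and 0.04 m and z of nut2_mid in the frame of hopper between 0.012 and 0.075 m and x of nut3_mid in the frame of hopper between -0.047 and 0.047 m and y of nut3_mid in the frame of hopper between -0.04 and 0.04 m and z of nut3_mid in the frame of hopper between 0.012 and 0.075 m and x of nut4_mid in the frame of hopper between -0.047 and 0.047 m and y of nut4_mid in the frame of hopper between -0.04 and 0.04 m and z of nut4_mid in the frame of hopper between 0.012 and 0.075 m and contact force between chute and head_c0 above 0.5 N and value of joint flap above 0.5 rad), for 0.2 s.
At the end, for the whole second after the job is handed in: All four nuts lie in the hopper's clear box below the closed flap; the empty chute stands upright and at rest with both feet on the mat (its middle within 50 mm along and 55 mm across of the mat's), released (x of nut1_mid in the frame of hopper between -0.047 and 0.047 m and y of nut1_mid in the frame of hopper between -0.04 and 0.04 m and z of nut1_mid in the frame of hopper between 0.012 and 0.075 m and x of nut2_mid in the frame of hopper between -0.047 and 0.047 m and y of nut2_mid in the frame of hopper between -0.04 and 0.04 m and z of nut2_mid in the frame of hopper between 0.012 and 0.075 m and x of nut3_mid in the frame of hopper between -0.047 and 0.047 m and y of nut3_mid in the frame of hopper between -0.04 and 0.04 m and z of nut3_mid in the frame of hopper between 0.012 and 0.075 m and x of nut4_mid in the frame of hopper between -0.047 and 0.047 m and y of nut4_mid in the frame of hopper between -0.04 and 0.04 m and z of nut4_mid in the frame of hopper between 0.012 and 0.075 m and value of joint flap below 0.1 rad and z of chute in the frame of mat between 0.0025 and 0.0065 m and angle between chute's own z axis and vertical below 0.03 rad and x of chute in the frame of mat between -0.05 and 0.05 m and y of chute in the frame of mat between -0.055 and 0.055 m and linear speed of chute below 0.02 m/s); the robot touches nothing.
It fails at once if the chute or the robot presses on the hopper (bar, head, flap or box) with more than 30 N (contact force between any of chute, the fingers, the arm and hopper above 30 N).
It fails at once if the table leg, sanding block or can is moved by more than 20 mm (distance of any of leg, sanding_block, glue from where it was at the start of the episode above 0.02 m).
It also fails if it takes over 72 s, if anything falls off the work surface, if the arm or the gripper's body presses on something with over 40 N, if the wrist force passes 120 N, or if a joint passes its speed limit or range.

ROBOT

A 6-joint arm with a two-finger parallel gripper is mounted at the origin on the work surface. World frame = base frame: x ahead of the robot, y to its left, z up, the work surface at z = 0. Lengths are in m, angles in degrees, forces in N, time in s.
With the tool pointing down it reaches from about 0.325 to 0.85 m from the base axis. Payload 15.5 kg.
Tool frame: the origin (TCP) lies midway between the tips of the shut fingers; the grasp point (between the pads) lies 19 mm behind it; y points along the fingers, x is the direction in which the jaws open and shut, and the axes are right-handed (so a half turn about y gives the same grasp; the last joint's range is limited). The gripper opens to 91 mm and grips with 3 to 60 N. Pads are 32 mm wide; open, the fingers measure 118 mm over their backs; the gripper's body (76 mm by 178 mm) begins 60 mm behind the grasp point.
Start: joints at [-76.289, 28.281, 77.091, -0, 74.628, -5.472], TCP at [0.205, -0.59, 0.214] pointing down, gripper open.
Joint ranges: [-166.48, 166.48], [-47.26, 123.95], [12.59, 153.08], [-70.14, 250.14], [6.76, 159.57], [-176.63, 176.63]. Speed limits (degrees/s): [108.29, 108.29, 147.25, 172.46, 172.46, 172.46].

INTERFACE

Orientations are given as a 3x3 rotation matrix whose columns are the frame's x, y, z axes.
In Python, from bench import ctrl gives the robot as it stands. The module is installed in compiled form; this text tells all that it offers. Calls block until the motion is done:
- ctrl.goto(position, orientation): joint-space move of the TCP to a pose.
- ctrl.move_l(position, vel=0.15, ori=None, contact_N=None): straight line of the TCP; ori=None keeps the orientation; vel is the mean speed in m/s. With contact_N (N) it stops when the force on the tool has changed by that much, and returns True; else False.
- ctrl.movej(angles): joint-space move.
- ctrl.command_gripper(opening): opening from 0.0 (shut) to 1.0 (fully open); the grip force is fixed at half the most; returns when the fingers have stopped.
- ctrl.sleep(seconds).
- ctrl.ik(position, orientation): joint angles nearest the present ones, or None.
- ctrl.read_camera(name): name is "scene" or "top" or "wrist"; returns the picture (384x512x3 uint8, blue, green, red); there is no depth.
- ctrl.camera_params(name): a dict with "fx", "fy", "cx", "cy" (pixels), "pose" (4x4, takes a point from camera to world coordinates); the wrist camera has in their place "T_tool_cam" (4x4, takes a point from camera to tool coordinates, whose origin is the TCP and whose axes are the tool frame's). Camera axes: x right, y up, looking along -z (the intrinsics and any distortion apply to the point x, -y, -z); pixel columns grow to the right and rows downward; lengths in m; the calibration is good to about 2 mm. A picture is of the moment at which its call begins: read the wrist's pose just before it. camera_params takes no time and is no camera call.
A pose or a line that the arm cannot do raises ctrl.MotionError and nothing moves.
- ctrl.sign_off(): hands the job in, once; it reports no verdict.
Readings, each from a call of its own:
- ctrl.current_t(): time.
- ctrl.current_q(): joint angles.
- ctrl.current_dq(): joint speeds.
- ctrl.current_effort(): joint torques, N m.
- ctrl.current_tool_pos(): TCP position.
- ctrl.current_eef_rot(): TCP orientation.
- ctrl.current_contact_force(): force on the tool from outside, world axes, zero at the start.
- ctrl.current_wrist_torque(): the same for the moment, N m.
- ctrl.current_grip_width(): opening from 0.0 (shut) to 1.0 (fully open).
Only numpy, scipy, OpenCV 4.12 (cv2) and the standard library are available. Lean on these libraries where they do the work, as an engineer would, in place of code of your own. Each camera call takes 0.05 s, during which the arm holds its last target.

## Working session

There is one attempt and no reset: what is moved stays moved. The work goes in short steps, each a Python script; the robot and the scene stay as the last script left them, time stands still between calls to the robot, and variables do not carry over. Pictures are saved under pics/ and viewed, and the job is handed in when it is done.

```bash
mkdir -p pics; ls; python3 - <<'E'
from bench import ctrl
import cv2,json
for n in ["scene","top","wrist"]:
    im=ctrl.read_camera(n); cv2.imwrite(f"pics/{n}0.png",im)
    p=ctrl.camera_params(n); print(n,{k:(v.round(4).tolist() if hasattr(v,'round') and hasattr(v,'tolist') else v) for k,v in p.items()})
print(ctrl.current_t(),ctrl.current_eef_rot(),ctrl.current_contact_force(),ctrl.current_grip_width())
E
```

```text
pics
scene {'fx': 465.8657106740573, 'fy': 465.8657106740573, 'cx': 259.5409319268623, 'cy': 201.75464534423432, 'pose': [[0.7731, -0.4698, 0.4263, 0.8905], [0.6342, 0.5593, -0.5338, -0.4561], [0.0124, 0.683, 0.7303, 0.6811], [0.0, 0.0, 0.0, 1.0]]}
top {'fx': 379.8863936149307, 'fy': 379.8863936149307, 'cx': 256.6578190857479, 'cy': 188.3702111944185, 'pose': [[0.0088, 0.9797, -0.2002, 0.3829], [-1.0, 0.0088, -0.0008, -0.0169], [0.001, 0.2002, 0.9798, 0.8719], [0.0, 0.0, 0.0, 1.0]]}
wrist {'fx': 303.3860023080378, 'fy': 303.3860023080378, 'cx': 251.14939365803096, 'cy': 193.16609801536893, 'T_tool_cam': [[1.0, 0.0004, 0.0002, 0.0012], [0.0001, 0.2961, -0.9552, -0.1716], [-0.0004, 0.9552, 0.2961, 0.0854], [0.0, 0.0, 0.0, 1.0]]}
0.15 [[ 3.28572146e-01 -2.60566213e-04  9.44478839e-01]
 [-9.44478429e-01  8.81030104e-04  3.28572246e-01]
 [-9.17729116e-04 -9.99999578e-01  4.33827846e-05]] [-0.16132274  0.83369084  0.32033932] 1.0013514371836039
```

View pics/scene0.png

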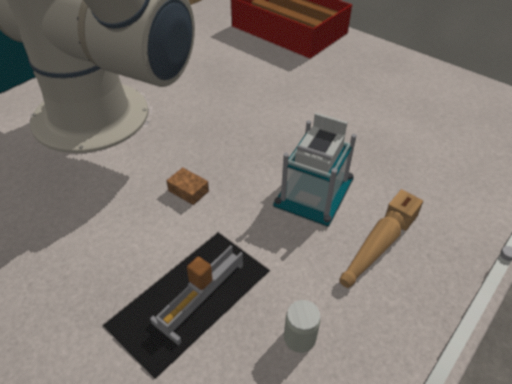

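View pics/top0.png

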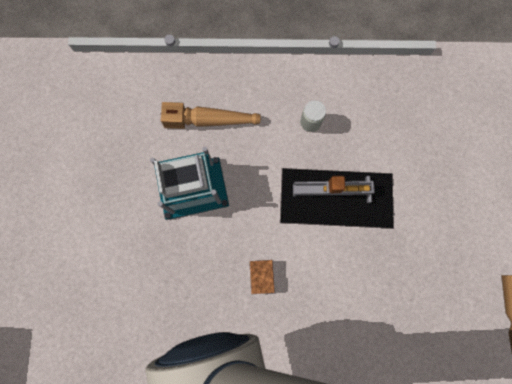

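View pics/wrist0.png

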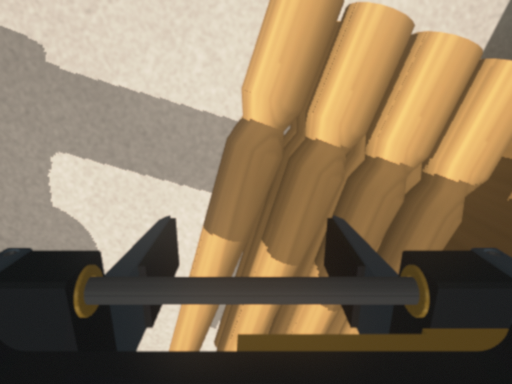

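The top view shows the mat at about (281..394, 169..228), with the chute lying along it. Its nose points left (+y) and the handle is at about (337,184). The hopper is at about (190,185) and the bystanders are clear of the path. I'll zoom in for precision.

```bash
python3 - <<'E'
import cv2
t=cv2.imread("pics/top0.png");s=cv2.imread("pics/scene0.png")
cv2.imwrite("pics/topmat.png",cv2.resize(t[155:240,270:405],None,fx=5.8,fy=5.8,interpolation=cv2.INTER_CUBIC))
cv2.imwrite("pics/tophop.png",cv2.resize(t[140:230,140:240],None,fx=6,fy=6,interpolation=cv2.INTER_CUBIC))
cv2.imwrite("pics/scmat.png",cv2.resize(s[225:380,95:280],None,fx=3.8,fy=3.8,interpolation=cv2.INTER_CUBIC))
cv2.imwrite("pics/schop.png",cv2.resize(s[105:230,265:365],None,fx=4.8,fy=4.8,interpolation=cv2.INTER_CUBIC))
E
```

```text
(no output)
```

View pics/topmat.png

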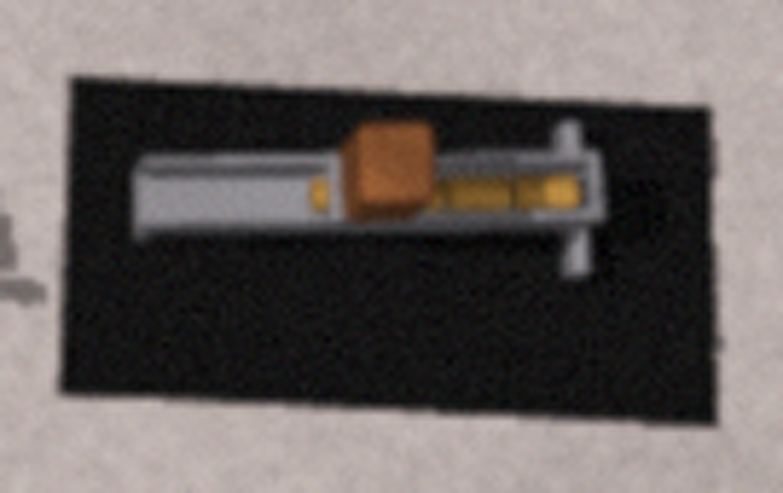

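View pics/tophop.png

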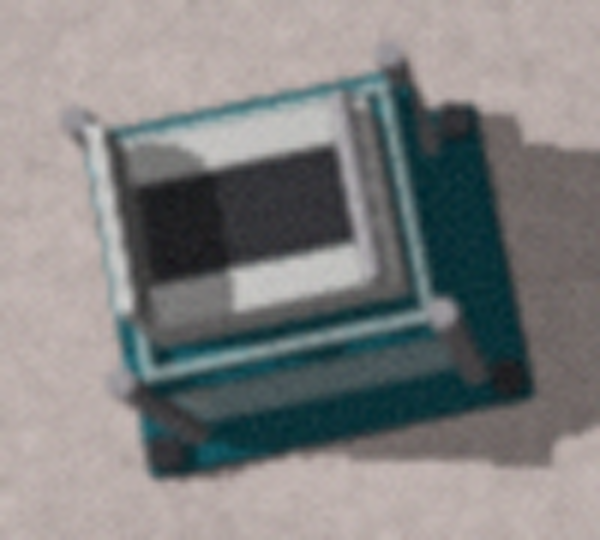

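View pics/scmat.png

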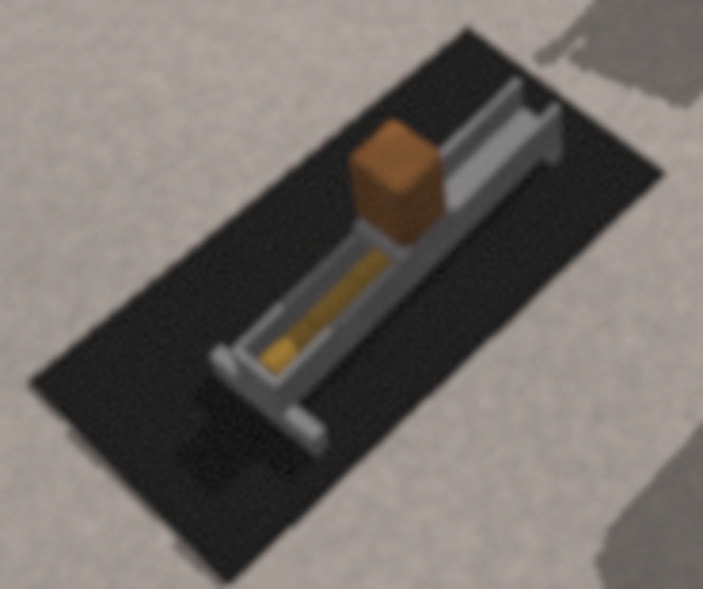

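View pics/schop.png

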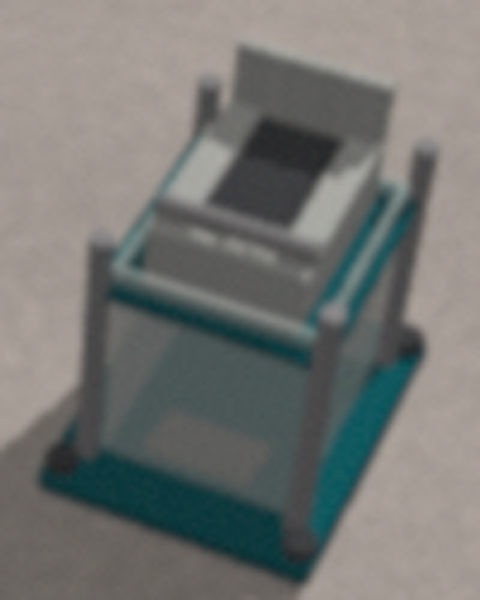

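```bash
cat > h.py <<'E'
import numpy as np
from bench import ctrl
def proj(n,P,pose=None,par=None):
    p=par or ctrl.camera_params(n); T=p["pose"] if pose is None else pose
    T=np.asarray(T); c=(np.atleast_2d(P)-T[:3,3])@T[:3,:3]
    return np.c_[p["cx"]+p["fx"]*c[:,0]/-c[:,2], p["cy"]+p["fy"]*-c[:,1]/-c[:,2]]
def crop(u,v,x0,y0,f): return ((u+.5)/f-.5+x0,(v+.5)/f-.5+y0)
def tf(x,y,yaw,P,z=0):
    P=np.atleast_2d(P).astype(float);c,s=np.cos(yaw),np.sin(yaw)
    return np.c_[x+c*P[:,0]-s*P[:,1], y+s*P[:,0]+c*P[:,1], P[:,2]+z]
E
cat > fit.py <<'E'
from h import *
from scipy.optimize import least_squares
TM=(270,155,5.8);TH=(140,140,6);SM=(95,225,3.8);SH=(265,105,4.8)
def run(obs,x0,zoff=0,head=False):
    par={n:ctrl.camera_params(n) for n in("top","scene")}
    def res(q,full=False):
        r=[]
        for cam,cr,uv,P,*k in obs:
            P=np.array(P,float)/1000
            if k: P[2]+=q[3]
            r+=list(proj(cam,tf(*q[:3],P,zoff),par=par[cam])[0]-crop(*uv,*cr))
        return np.array(r)
    s=least_squares(res,x0,loss="soft_l1",f_scale=1.0)
    print(s.x, np.degrees(s.x[2])); print(res(s.x).reshape(-1,2).round(1).tolist())
    return s.x
print("mat")
mat=run([("top",TM,(72,78),(130,-65,4)),("top",TM,(712,108),(-130,-65,4)),("top",TM,(716,424),(-130,65,4)),("top",TM,(60,393),(130,65,4)),
("scene",SM,(467,28),(130,65,4)),("scene",SM,(662,174),(130,-65,4)),("scene",SM,(228,582),(-130,-65,4)),("scene",SM,(30,382),(-130,65,4))],[.55,-.2,1.57])
print("chute")
ch=run([("top",TM,(603,152),(-88,-13,38)),("top",TM,(604,220),(-88,13,38)),("top",TM,(437,124),(-14,-15,87)),
("scene",SM,(395,118),(14,15,87)),("scene",SM,(443,155),(14,-15,87)),("scene",SM,(398,192),(-14,-15,87)),("scene",SM,(350,157),(-14,15,87)),
("scene",SM,(517,78),(88,13,38)),("scene",SM,(558,104),(88,-13,38)),("scene",SM,(232,347),(-88,13,38))],[.55,-.2,1.57],zoff=.004)
print("hopper")
run([("top",TH,(150,477),(75,60,4)),("top",TH,(533,393),(-75,60,4)),("top",TH,(475,103),(-75,-60,4)),
("scene",SH,(40,485),(-75,60,4)),("scene",SH,(307,583),(-75,-60,4)),("scene",SH,(426,345),(75,-60,4)),
("top",TH,(345,95),(-36,-32,132),1),("top",TH,(370,280),(-36,32,132),1),("scene",SH,(157,210),(-36,32,132),1),("scene",SH,(325,248),(-36,-32,132),1),
("scene",SH,(238,45),(44,32,156),1),("scene",SH,(392,88),(44,-32,156),1)],[.5,.1,1.7,.01])
E
python3 fit.py
```

```text
mat
[ 0.54176866 -0.20224558  1.53263579] 87.8135623882267
[[-0.3, -0.8], [-0.2, -0.9], [0.5, -0.2], [-0.1, -0.2], [-0.2, -1.2], [0.9, -1.2], [-0.6, 0.7], [-1.4, -0.6]]
chute
[ 0.55842627 -0.18799019  1.58419168] 90.76749721081852
[[-0.9, -0.2], [-0.3, -0.5], [-0.4, -1.3], [-0.9, -1.4], [0.6, -1.2], [-0.2, 0.9], [-1.8, -0.2], [0.0, -0.1], [0.7, 0.7], [-1.0, 0.3]]
hopper
[5.60726403e-01 1.34552456e-01 1.80684118e+00 3.48044997e-04] 103.52437363426965
[[0.4, 0.7], [0.5, 0.1], [-0.5, -0.3], [-0.9, -0.5], [0.7, -0.2], [0.4, 0.4], [-1.1, 0.3], [1.0, -0.4], [0.0, -0.3], [-1.6, 2.3], [0.5, -0.5], [0.9, -0.1]]
```

Both fits are good to about 1 px. I'll check IK for the whole plan, then look at the hopper with the wrist camera before grasping.

```bash
cat >> h.py <<'E'
def ori(yaw,pitch=0.0,sgn=-1):
    # chute axes, nose-down pitch; tool x = sgn*chute x, tool y = -chute z
    c,s=np.cos(yaw),np.sin(yaw)
    Rz=np.array([[c,-s,0],[s,c,0],[0,0,1]]); cp,sp=np.cos(pitch),np.sin(pitch)
    Ry=np.array([[cp,0,sp],[0,1,0],[-sp,0,cp]])
    R=Rz@Ry; x=sgn*R[:,0]; y=-R[:,2]
    return np.c_[x,y,np.cross(x,y)], R
E
python3 - <<'E'
from h import *
ch=[.5584,-.1880,1.584]; hp=[.5607,.1346,1.8068]
for sgn in(-1,1):
    O,R=ori(ch[2],0,sgn); print(sgn,"grasp",ctrl.ik([ch[0],ch[1],.05],O))
    for th in(0,.35,.7,.8):
        for head in(0,.024):
            O,R=ori(hp[2],th,sgn); c=tf(*hp,[-.036,0,.132+head])[0]; p=c+R@np.array([-.0465,0,.046-.011])
            print(th,head,p.round(3),ctrl.ik(p,O))
O,R=ori(1.70); print(ctrl.ik([.5,.08,.40],O))
print(ctrl.current_t())
E
```

```text
-1 grasp [-2.44128059e+01  3.68919881e+01  9.15264200e+01 -2.54444375e-14
  5.15815919e+01  6.48306794e+01]
0 0 [0.58  0.054 0.167] [-5.15214626e-01  2.76978103e+01  8.65473426e+01 -2.54444375e-14
  6.57548471e+01  7.59627710e+01]
0 0.024 [0.58  0.054 0.191] [-5.15214626e-01  2.61874666e+01  8.49309151e+01 -2.54444375e-14
  6.88816183e+01  7.59627710e+01]
0.35 0 [0.577 0.069 0.181] [ 12.8672737   27.94029967  87.52637071 -22.05246252  65.95495625
  98.67554464]
0.35 0.024 [0.577 0.069 0.205] [ 12.8672737   26.38528062  85.94788072 -21.56795884  68.86429363
  97.41472674]
0.7 0 [0.572 0.087 0.189] [ 25.00355629  33.41877316  86.99459321 -41.06826188  73.942476
 118.42387462]
0.7 0.024 [0.572 0.087 0.213] [ 25.00355629  31.71525375  85.73466495 -40.55151144  76.18569345
 116.41950884]
0.8 0 [0.571 0.093 0.19 ] [ 27.91065192  35.78277005  86.57034141 -45.45319151  77.15916734
 122.93828851]
0.8 0.024 [0.571 0.093 0.214] [ 27.91065192  34.02591229  85.44763645 -45.02495175  79.18704127
 120.84940963]
1 grasp [-2.44128059e+01  3.68919881e+01  9.15264200e+01 -2.54444375e-14
  5.15815919e+0
[... 301 characters left out ...]
8672737   27.94029967  87.52637071 -22.05246252  65.95495625
 -81.32445536]
0.35 0.024 [0.577 0.069 0.205] [ 12.8672737   26.38528062  85.94788072 -21.56795884  68.86429363
 -82.58527326]
0.7 0 [0.572 0.087 0.189] [ 25.00355629  33.41877316  86.99459321 -41.06826188  73.942476
 -61.57612538]
0.7 0.024 [0.572 0.087 0.213] [ 25.00355629  31.71525375  85.73466495 -40.55151144  76.18569345
 -63.58049116]
0.8 0 [0.571 0.093 0.19 ] [ 27.91065192  35.78277005  86.57034141 -45.45319151  77.15916734
 -57.06171149]
0.8 0.024 [0.571 0.093 0.214] [ 27.91065192  34.02591229  85.44763645 -45.02495175  79.18704127
 -59.15059037]
[ 2.3307267  10.72293439 75.20664273  0.         94.07042288 84.92790152]
0.15
```

```bash
python3 - <<'E'
from h import *
import cv2
O,R=ori(1.70)
def snap(n):
    T=np.eye(4);T[:3,:3]=ctrl.current_eef_rot();T[:3,3]=ctrl.current_tool_pos()
    im=ctrl.read_camera("wrist"); cv2.imwrite(f"pics/{n}.png",im); np.save(f"pics/{n}.npy",T@ctrl.camera_params("wrist")["T_tool_cam"])
ctrl.goto([.57,.10,.36],O); print(ctrl.current_t()); snap("w1")
O,R=ori(1.584)
ctrl.goto([.5584,-.188,.20],O); print(ctrl.current_t()); snap("w2")
print(ctrl.current_contact_force())
for n in("w1","w2"): cv2.imwrite(f"pics/{n}b.png",cv2.resize(cv2.imread(f"pics/{n}.png"),None,fx=1.5,fy=1.5,interpolation=cv2.INTER_CUBIC))
E
```

```text
2.95
4.25
[-0.29810835  0.28912579  0.25339537]
```

View pics/w1b.png

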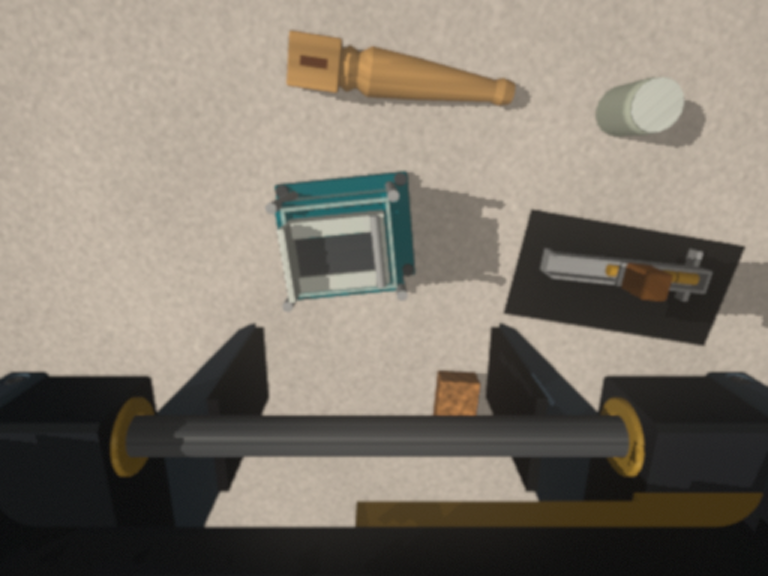

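View pics/w2b.png

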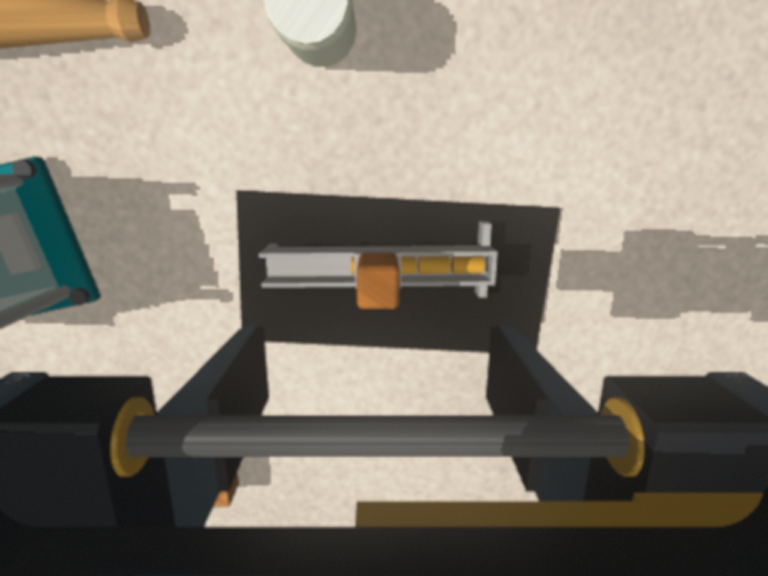

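w1 shows the hopper inlet centred at about (335,255), with the bar on its right side at x≈380. w2 shows the chute at (262..496, 250..287), with the handle centred between the fingers. I'll zoom in on both and refine.

```bash
python3 - <<'E'
import cv2
a=cv2.imread("pics/w1.png")[105:215,170:290]; cv2.imwrite("pics/w1z.png",cv2.resize(a,None,fx=5.4,fy=5.4,interpolation=cv2.INTER_CUBIC))
a=cv2.imread("pics/w2.png")[120:240,150:385]; cv2.imwrite("pics/w2z.png",cv2.resize(a,None,fx=3.4,fy=3.4,interpolation=cv2.INTER_CUBIC))
E
```

```text
(no output)
```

View pics/w1z.png

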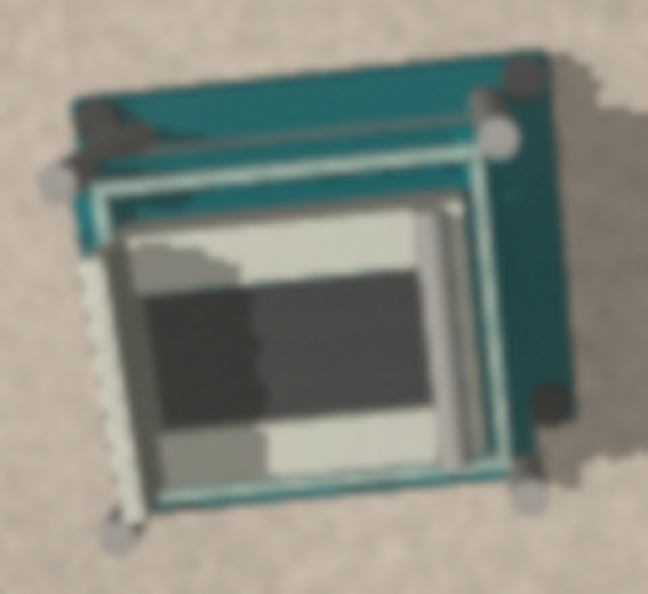

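View pics/w2z.png

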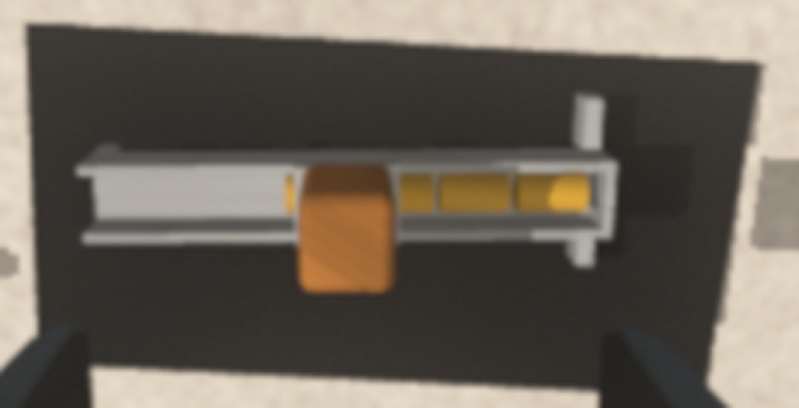

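```bash
cat > fit2.py <<'E'
from h import *
from scipy.optimize import least_squares
TM=(270,155,5.8);TH=(140,140,6);SM=(95,225,3.8);SH=(265,105,4.8);W1=(170,105,5.4);W2=(150,120,3.4)
par={n:ctrl.camera_params(n) for n in("top","scene","wrist")}
pose={"top":par["top"]["pose"],"scene":par["scene"]["pose"],"w1":np.load("pics/w1.npy"),"w2":np.load("pics/w2.npy")}
def run(obs,x0,zoff=0):
    def res(q):
        r=[]
        for cam,cr,uv,P,*k in obs:
            P=np.array(P,float)/1000
            if k: P[2]+=q[3]
            r+=list(proj(None,tf(*q[:3],P,zoff),pose[cam],par.get(cam,par["wrist"]))[0]-crop(*uv,*cr))
        return np.array(r)
    s=least_squares(res,x0,loss="soft_l1",f_scale=1.0)
    print(s.x.round(4), np.degrees(s.x[2])); print([(o[0],*r) for o,r in zip(obs,res(s.x).reshape(-1,2).round(1).tolist())])
C2=[("w2",W2,(300,196),(14,-15,87)),("w2",W2,(392,198),(-14,-15,87)),("w2",W2,(300,291),(14,15,87)),("w2",W2,(395,290),(-14,15,87)),
("w2",W2,(617,160),(-88,-13,38)),("w2",W2,(612,238),(-88,13,38)),("w2",W2,(83,242),(88,13,38)),("w2",W2,(78,172),(88,-13,38))]
C1=[("top",TM,(603,152),(-88,-13,38)),("top",TM,(604,220),(-88,13,38)),("scene",SM,(395,118),(14,15,87)),("scene",SM,(443,155),(14,-15,87)),("scene",SM,(398,192),(-14,-15,87)),("scene",SM,(350,157),(-14,15,87)),
("scene",SM,(517,78),(88,13,38)),("scene",SM,(558,104),(88,-13,38)),("scene",SM,(232,347),(-88,13,38))]
M2=[("w2",W2,(28,25),(130,-65,4)),("w2",W2,(760,65),(-130,-65,4))]
H2=[("w1",W1,(73,102),(75,-60,4)),("w1",W1,(549,52),(-75,-60,4)),("w1",W1,(576,420),(-75,60,4)),("w1",W1,(428,208),(-36,-32,136),1),("w1",W1,(453,468),(-36,32,136),1),
 ("w1",W1,(420,272),(-32,-17.5,130),1),("w1",W1,(434,403),(-32,17.5,130),1)]
H1=[("top",TH,(150,477),(75,60,4)),("top",TH,(533,393),(-75,60,4)),("top",TH,(475,103),(-75,-60,4)),
("scene",SH,(40,485),(-75,60,4)),("scene",SH,(307,583),(-75,-60,4)),("scene",SH,(426,345),(75,-60,4)),
("top",TH,(347,95),(-36,-32,136),1),("top",TH,(370,280),(-36,32,136),1),("scene",SH,(157,207),(-36,32,136),1)]
print("chute w");run(C2,[.558,-.188,1.58],.004)
print("chute all");run(C2+C1,[.558,-.188,1.58],.004)
print("hop w");run(H2,[.56,.134,1.8,0.01]); print("hop other");run(H1,[.56,.134,1.8,0.01]); print("hop all");run(H1+H2,[.56,.134,1.8,0.01])
E
python3 fit2.py
```

```text
chute w
[ 0.559  -0.1886  1.598 ] 91.5567884388189
[('w2', -1.0, -0.2), ('w2', 1.3, -1.2), ('w2', -0.1, 1.4), ('w2', 0.4, 1.4), ('w2', -0.3, 0.1), ('w2', -0.3, -0.4), ('w2', 0.4, 0.5), ('w2', -0.2, -1.3)]
chute all
[ 0.559  -0.1885  1.5944] 91.35445963392863
[('w2', -1.1, -0.3), ('w2', 1.2, -1.1), ('w2', -0.3, 1.4), ('w2', 0.2, 1.4), ('w2', -0.4, 0.4), ('w2', -0.5, -0.1), ('w2', 0.2, 0.2), ('w2', -0.3, -1.6), ('top', -0.8, -0.8), ('top', -0.1, -1.2), ('scene', -1.0, -1.0), ('scene', 0.6, -0.9), ('scene', -0.0, 1.3), ('scene', -1.8, 0.3), ('scene', -0.4, 0.1), ('scene', 0.4, 0.8), ('scene', -0.6, 1.1)]
hop w
[ 5.6000e-01  1.3280e-01  1.7986e+00 -1.4000e-03] 103.05419955680561
[('w1', -0.2, -0.3), ('w1', -0.3, -0.1), ('w1', 0.0, 0.2), ('w1', 0.2, 0.9), ('w1', 0.4, -0.5), ('w1', -0.1, -0.5), ('w1', -0.1, 0.5)]
hop other
[ 0.561   0.1345  1.7984 -0.0032] 103.03938219333935
[('top', 0.1, 0.3), ('top', 0.4, 0.3), ('top', -0.2, -0.2), ('scene', -1.0, -0.7), ('scene', 0.4, -0.1), ('scene', 0.7, 0.8), ('top', -1.3, 0.2), ('top', 0.9, -0.4), ('scene', 0.0, 0.1)]
hop all
[ 5.6050e-01  1.3320e-01  1.7982e+00 -1.4000e-03] 103.03040085339548
[('top', 0.7, 0.6), ('top', 0.9, 0.6), ('top', 0.3, 0.0), ('scene', -1.7, -0.4), ('scene', -0.3, 0.2), ('scene', 0.1, 1.0), ('top', -0.8, 0.2), ('top', 1.4, -0.3), ('scene', -0.6, -0.5), ('w1', -0.4, -0.6), ('w1', -0.5, -0.4), ('w1', -0.2, -0.1), ('w1', -0.0, 0.5), ('w1', 0.1, -0.9), ('w1', -0.4, -0.9), ('w1', -0.4, 0.1)]
```

```bash
python3 - <<'E'
from h import *
import cv2
O,R=ori(1.595)
ctrl.move_l([.559,-.1885,.050],vel=.15,ori=O)
print(ctrl.current_t(),ctrl.current_tool_pos(),ctrl.current_contact_force())
ctrl.command_gripper(0.0); print(ctrl.current_t(),ctrl.current_grip_width()*91,ctrl.current_contact_force(),ctrl.current_wrist_torque())
ctrl.move_l([.559,-.1885,.062],vel=.03); ctrl.sleep(.2)
print(ctrl.current_t(),ctrl.current_tool_pos(),ctrl.current_contact_force(),ctrl.current_wrist_torque(),ctrl.current_grip_width()*91)
im=ctrl.read_camera("wrist"); s=ctrl.read_camera("scene")
cv2.imwrite("pics/g1.png",np.hstack([cv2.resize(im,(400,300)),cv2.resize(s,(400,300))]))
E
```

```text
5.45 [ 0.55953409 -0.18865076  0.05081065] [0.29576668 0.06379639 0.33773065]
6.4333 27.493552900411135 [-1.16961472  0.59269393  0.95848285] [0.13151535 0.00423775 0.00423365]
7.1833 [ 0.55890662 -0.18845096  0.06184371] [ 0.7532803  -0.72008745 -4.09052634] [-0.00307186  0.00178249 -0.02475035] 27.842156152640243
```

View pics/g1.png

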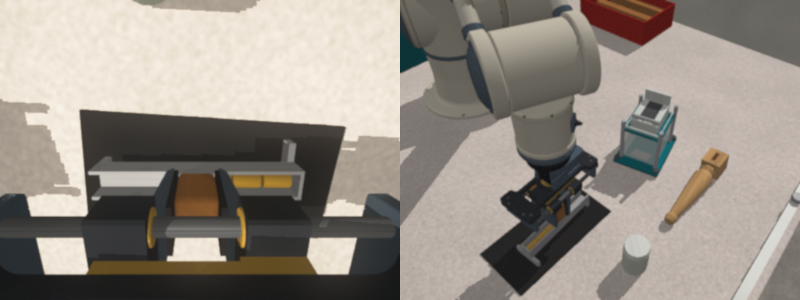

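The chute is lifted level (27.8 mm grip width, about 4.2 N load), with the nuts still in place. Next I'll carry it to above the inlet.

```bash
cat >> h.py <<'E'
HP=np.array([.5603,.1335,1.798]); XB=.0465; ZG=.0465   # XB: chute x at bar, ZG: TCP above chute origin
def tcp(th,hb,dy=0.0,xb=XB,hp=HP):
    """TCP for chute touching bar whose top is hb (world z), pitch th, rotating about bar centre"""
    O,R=ori(hp[2],th); c=tf(*hp,[-.036,dy,hb-.004])[0]
    return c+R@np.array([-xb,0,ZG-.011]),O
E
python3 - <<'E'
from h import *
import cv2
ctrl.move_l([.559,-.1885,.23],vel=.2)
p,O=tcp(0,.175)
ctrl.move_l([p[0],p[1],.25],vel=.15,ori=O)
ctrl.move_l(p,vel=.08); ctrl.sleep(.15)
print(ctrl.current_t(),p,ctrl.current_tool_pos(),ctrl.current_contact_force(),ctrl.current_wrist_torque())
T=np.eye(4);T[:3,:3]=ctrl.current_eef_rot();T[:3,3]=ctrl.current_tool_pos()
im=ctrl.read_camera("wrist"); np.save("pics/w3.npy",T@ctrl.camera_params("wrist")["T_tool_cam"]); cv2.imwrite("pics/w3.png",im)
s=ctrl.read_camera("scene");t=ctrl.read_camera("top"); cv2.imwrite("pics/s3.png",s);cv2.imwrite("pics/t3.png",t)
cv2.imwrite("pics/w3b.png",cv2.resize(im[60:300,60:340],None,fx=2.5,fy=2.5,interpolation=cv2.INTER_CUBIC))
cv2.imwrite("pics/s3b.png",cv2.resize(s[70:230,230:390],None,fx=3.7,fy=3.7,interpolation=cv2.INTER_CUBIC))
cv2.imwrite("pics/t3b.png",cv2.resize(t[130:240,130:290],None,fx=5,fy=5,interpolation=cv2.INTER_CUBIC))
E
```

```text
10.8917 [0.57888345 0.05312024 0.2065    ] [0.57922617 0.05312629 0.20708698] [ 1.13475381  0.01290991 -4.53158996] [-0.00172134  0.00104216  0.00654521]
```

View pics/w3b.png

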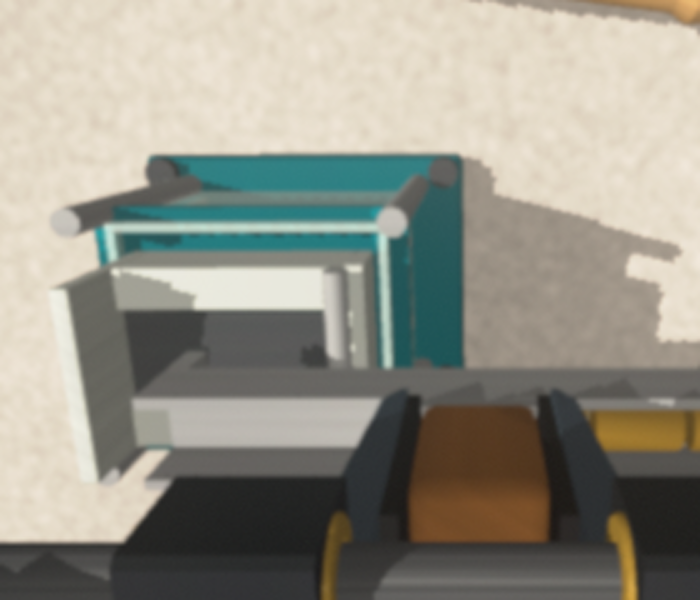

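View pics/s3b.png

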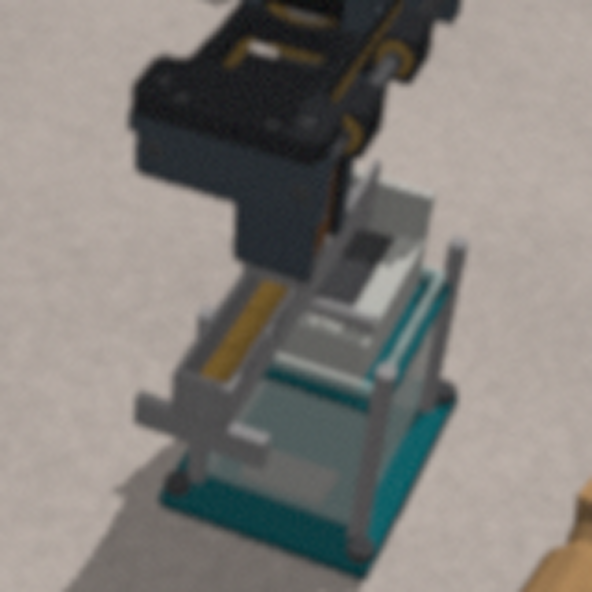

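View pics/t3b.png

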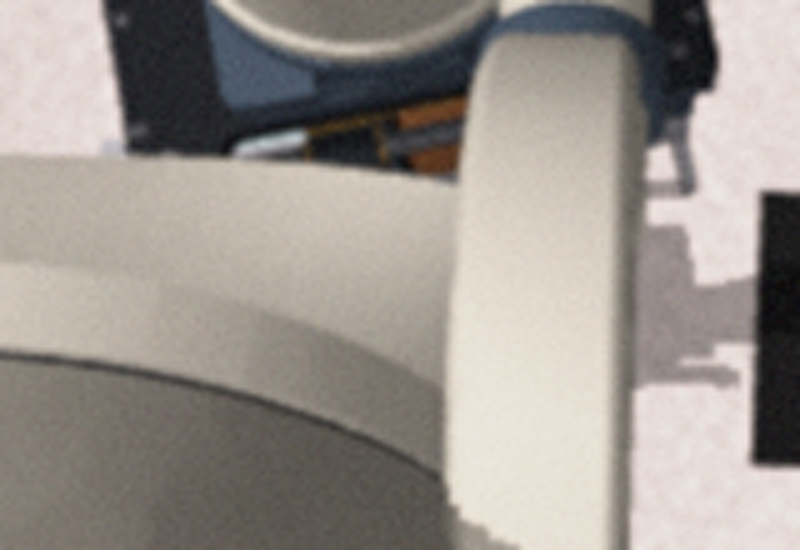

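```bash
cat > ov.py <<'E'
from h import *
import cv2
par=ctrl.camera_params("wrist");T=np.load("pics/w3.npy");im=cv2.imread("pics/w3.png")
p=np.array([.57923,.05313,.2071]);O,R=ori(HP[2])
im=cv2.resize(im,None,fx=2.5,fy=2.5,interpolation=cv2.INTER_CUBIC)
def poly(P,col):
    q=proj(None,P,T,par); q=((q+.5)*2.5-.5)
    cv2.polylines(im,[np.round(q*16).astype(np.int32).reshape(-1,1,2)],True,col,1,cv2.LINE_AA,4)
m=.001
C=lambda L:p+(np.array(L)*m-[0,0,ZG])@R.T
for y in(-13,13): poly(C([[-88,y,38],[88,y,38],[88,y,15],[-88,y,15]]),(0,0,255))
poly(C([[14,15,87],[14,-15,87],[-14,-15,87],[-14,15,87]]),(0,0,255)); poly(C([[14,-15,43],[-14,-15,43],[-14,-15,87],[14,-15,87]]),(0,0,255))
poly(C([[88,-13,0],[88,13,0],[88,13,15],[88,-13,15]]),(255,0,255))
H=lambda L:tf(*HP,np.array(L)*m)
poly(H([[-75,-60,4],[75,-60,4],[75,60,4],[-75,60,4]]),(0,255,0))
for h in(0,10): 
    poly(H([[-36,-32,136+h],[-36,32,136+h]]),(255,0,0)); poly(H([[-32,-17.5,127+h],[-32,17.5,127+h],[38,17.5,127+h],[38,-17.5,127+h]]),(255,255,0))
cv2.imwrite("pics/w3o.png",im[150:750,150:900])
E
python3 ov.py
```

```text
(no output)
```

View pics/w3o.png

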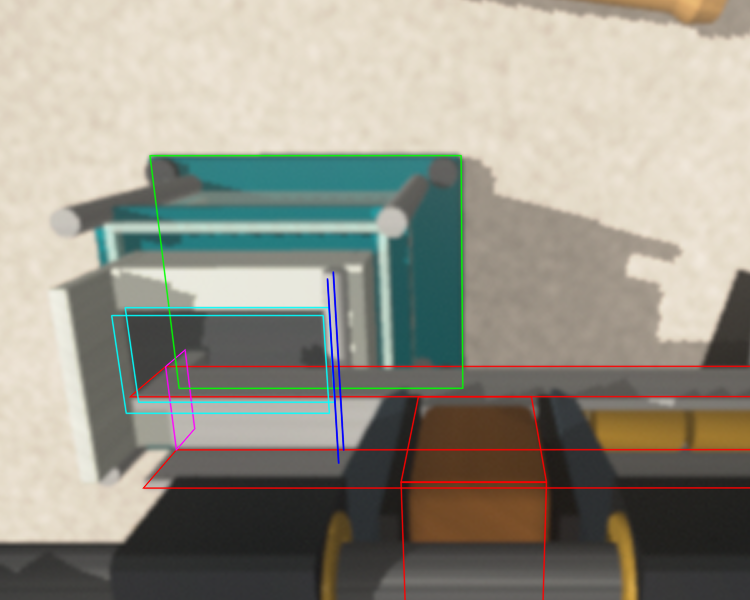

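Predicted overlays match to within about 2 mm, and the chute is centred on the inlet. Now I'll lower it gently and feel for the bar.

```bash
python3 - <<'E'
from h import *
import cv2
f0=ctrl.current_contact_force(); p,O=tcp(0,.163); ctrl.move_l(p,vel=.04)
ctrl.sleep(.1); f0=ctrl.current_contact_force()
p,O=tcp(0,.130)
hit=ctrl.move_l(p,vel=.012,contact_N=3.0)
print(hit,ctrl.current_t(),ctrl.current_tool_pos(),ctrl.current_contact_force()-f0)
ctrl.sleep(.15)
print(ctrl.current_tool_pos(),ctrl.current_contact_force()-f0,ctrl.current_contact_force(),ctrl.current_wrist_torque(),"hb",ctrl.current_tool_pos()[2]-ZG+.015)
im=ctrl.read_camera("wrist"); s=ctrl.read_camera("scene")
cv2.imwrite("pics/c1.png",np.hstack([cv2.resize(im[60:300,60:340],(440,377),interpolation=2),cv2.resize(s[70:230,230:390],(360,377),interpolation=2)]))
E
```

```text
True 13.3167 [0.57898718 0.05306452 0.17235257] [ 0.92424128 -1.86300201 10.92385855]
[0.57897097 0.05304248 0.17236807] [ 1.57829251 -1.88437666 10.6765975 ] [ 0.26372247 -1.37046665  5.55689742] [0.33861097 0.14027571 0.03345407] hb 0.14086807163669268
```

View pics/c1.png

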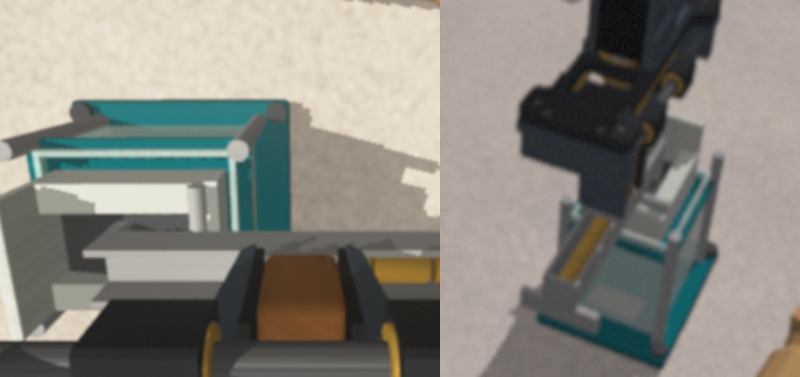

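The contact height is z≈0.141, so the head sits 5 mm up, and the force is about 9 N. The moment fits a contact at the bar. Next I'll settle the force, then tip in small steps while regulating it.

```bash
cat > st.py <<'E'
from h import *
import json
W=np.array([-1.2,.4,-5.0])
def rd(th):
    f=ctrl.current_contact_force(); return f, f[2]+4.8
def step(th,hb,vel=.02):
    p,O=tcp(th,hb); ctrl.move_l(p,vel=vel,ori=O)
    f,n=rd(th); tp=ctrl.current_tool_pos()
    print(f"t{ctrl.current_t():.2f} th{th:.2f} hb{hb:.4f} up{n:.1f} f{f.round(1)} M{ctrl.current_wrist_torque().round(2)} err{((tp-p)*1000).round(1)}")
    return n
E
python3 - <<'E'
from st import *
step(0,.1409); ctrl.sleep(.1); print(rd(0))
step(0,.1406); ctrl.sleep(.1); print(rd(0)[1])
E
```

```text
t13.82 th0.00 hb0.1409 up4.8 f[-0.2 -0.1  0. ] M[ 0.28 -0.04 -0.  ] err[0.1 0.  0.1]
(array([ 0.64637817, -0.87626897,  0.65439467]), np.float64(5.4543946684185))
t14.17 th0.00 hb0.1406 up10.3 f[-0.6 -1.   5.5] M[0.34 0.29 0.02] err[ 0.2 -0.   0.3]
9.870043656262432
```

```bash
cat >> st.py <<'E'
def run(ths,hb,target=7.5,lim=18):
    for th in ths:
        n=step(th,hb)
        hb+=float(np.clip((n-target)/15000*.7,-.0004,.0006))
        if n>lim:
            print("HIGH"); p,O=tcp(th,hb+.0004); ctrl.move_l(p,vel=.02,ori=O); hb+=.0004; break
    return hb
E
python3 - <<'E'
from st import *
hb=run([0.0,.05,.1,.15,.2,.25,.3,.3,.3],.1407)
ctrl.sleep(.1); print(rd(0),hb)
import cv2
im=ctrl.read_camera("wrist"); s=ctrl.read_camera("scene")
cv2.imwrite("pics/c2.png",np.hstack([cv2.resize(im[60:300,60:340],(440,377),interpolation=2),cv2.resize(s[70:230,230:390],(360,377),interpolation=2)]))
E
```

```text
t14.52 th0.00 hb0.1407 up9.6 f[-0.7 -1.3  4.8] M[0.42 0.14 0.03] err[0.1 0.  0.2]
t14.82 th0.05 hb0.1408 up8.8 f[-0.3  0.9  4. ] M[0.8  0.19 0.03] err[0.  0.4 0.1]
t15.12 th0.10 hb0.1409 up9.9 f[-0.5  1.4  5.1] M[ 0.87  0.25 -0.01] err[ 0.   0.2 -0.1]
t15.42 th0.15 hb0.1410 up8.5 f[-0.1  1.1  3.7] M[ 0.82  0.24 -0.02] err[-0.   0.  -0.2]
t15.72 th0.20 hb0.1410 up8.4 f[-0.7  0.5  3.6] M[ 0.72  0.24 -0.01] err[ 0.  -0.  -0.2]
t16.02 th0.25 hb0.1411 up7.4 f[-0.1  2.   2.6] M[0.81 0.22 0.  ] err[-0.  -0.  -0.2]
t16.32 th0.30 hb0.1411 up6.7 f[-0.8  1.4  1.9] M[ 0.89  0.25 -0.03] err[-0.  -0.  -0.2]
t16.57 th0.30 hb0.1410 up5.8 f[-1.4  4.5  1. ] M[1.43 0.35 0.05] err[-0.1 -0.1 -0.2]
t16.82 th0.30 hb0.1409 up6.7 f[-0.6  3.5  1.9] M[ 1.34  0.38 -0.07] err[-0.1 -0.  -0. ]
(array([-1.50079723,  3.36520677,  2.09981332]), np.float64(6.899813319329775)) 0.1408928452484773
```

View pics/c2.png

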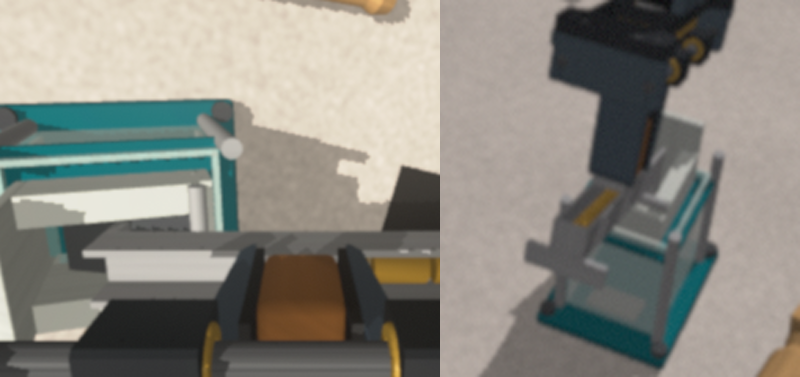

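Still loaded at 0.30 rad with about 7 N on the bar and the flap well open. Continuing to 0.7 rad.

```bash
python3 - <<'E'
from st import *
hb=run([.35,.4,.45,.5,.55,.6,.65,.7,.7],.1409,target=7.5)
print(rd(0),hb)
ctrl.sleep(.4); print(rd(0))
import cv2
im=ctrl.read_camera("wrist"); s=ctrl.read_camera("scene")
cv2.imwrite("pics/c3.png",np.hstack([cv2.resize(im[60:300,60:340],(440,377),interpolation=2),cv2.resize(s[70:230,230:390],(360,377),interpolation=2)]))
E
```

```text
t17.31 th0.35 hb0.1409 up6.8 f[-0.5  1.4  2. ] M[ 0.79  0.16 -0.02] err[ 0.1  0.2 -0. ]
t17.60 th0.40 hb0.1409 up7.5 f[-0.1  2.4  2.7] M[ 0.86  0.16 -0.02] err[ 0.1  0.1 -0. ]
t17.90 th0.45 hb0.1409 up7.4 f[-1.   2.1  2.6] M[0.83 0.2  0.01] err[ 0.1 -0.   0. ]
t18.20 th0.50 hb0.1409 up6.1 f[-0.8  2.9  1.3] M[0.9  0.2  0.04] err[ 0.1 -0.   0. ]
t18.49 th0.55 hb0.1408 up8.1 f[-1.1  3.5  3.3] M[ 1.02  0.21 -0.01] err[ 0.1  0.1 -0. ]
t18.79 th0.60 hb0.1408 up9.5 f[-0.4  4.   4.7] M[ 0.88  0.17 -0.01] err[0.1 0.  0.1]
t19.09 th0.65 hb0.1409 up8.8 f[-1.4  2.3  4. ] M[0.91 0.13 0.01] err[ 0.   0.1 -0.1]
t19.39 th0.70 hb0.1410 up7.7 f[0.2 3.3 2.9] M[1.01 0.15 0.04] err[-0.   0.1 -0.2]
t19.64 th0.70 hb0.1410 up4.4 f[-0.3  4.4 -0.4] M[1.63 0.31 0.06] err[-0.1 -0.  -0.2]
(array([-0.31343888,  4.39371447, -0.43441414]), np.float64(4.365585861890435)) 0.14083617368801593
(array([-0.72681289,  5.14879808, -3.47198901]), np.float64(1.3280109906827375))
```

View pics/c3.png

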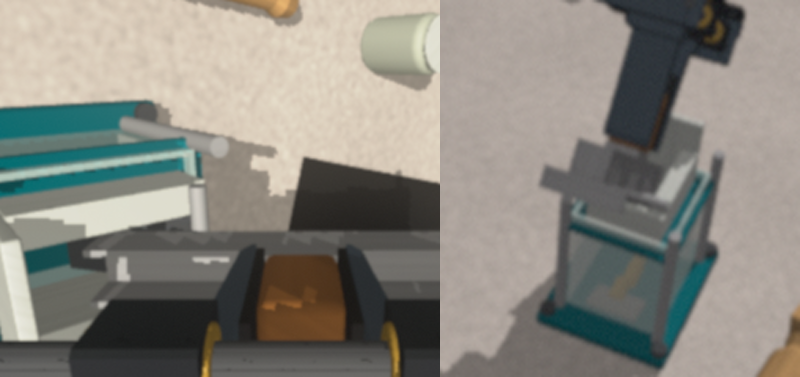

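The nuts have gone from the channel and brass is visible in the box, but the bar load has dropped. I'll press lightly again to make sure the chute still bears on the bar.

```bash
python3 - <<'E'
from st import *
import cv2
hb=.1408
for i in range(3):
    n=step(.72,hb); ctrl.sleep(.25); f,n=rd(0); print(f.round(1),round(n,1))
    if n<6: hb-=.0003
ctrl.sleep(.3); print(rd(0),hb)
s=ctrl.read_camera("scene")
cv2.imwrite("pics/c4.png",cv2.resize(s[80:230,240:380],None,fx=4,fy=4,interpolation=2))
E
```

```text
t20.39 th0.72 hb0.1408 up6.2 f[-0.3  1.6  1.4] M[0.79 0.13 0.  ] err[0.1 0.  0.2]
[-0.5  2.3  2.1] 6.9
t20.89 th0.72 hb0.1408 up7.9 f[-0.2  2.3  3.1] M[0.62 0.11 0.01] err[ 0.  -0.1  0.1]
[-1.   1.9  3.5] 8.3
t21.39 th0.72 hb0.1408 up9.5 f[-0.3  2.1  4.7] M[0.51 0.08 0.06] err[ 0. -0.  0.]
[-0.2  2.2  4.6] 9.4
(array([-0.32919637,  3.26966109,  4.05472425]), np.float64(8.854724251897407)) 0.1408
```

View pics/c4.png

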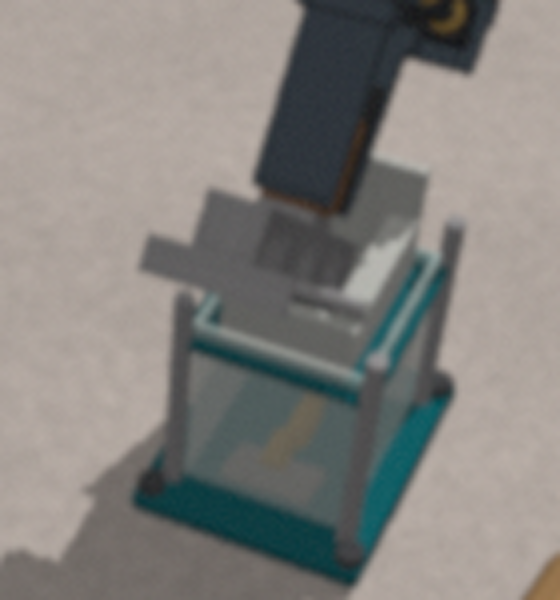

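```bash
python3 - <<'E'
from st import *
import cv2
im=ctrl.read_camera("wrist"); t=ctrl.read_camera("top")
cv2.imwrite("pics/c5w.png",cv2.resize(im[140:290,90:350],None,fx=3,fy=3,interpolation=2))
cv2.imwrite("pics/c5t.png",cv2.resize(t[120:240,130:290],None,fx=5,fy=5,interpolation=2))
print(rd(0),ctrl.current_t())
E
```

```text
(array([-0.6252386 ,  1.99921679,  4.77777824]), np.float64(9.577778236811387)) 22.0917
```

View pics/c5w.png

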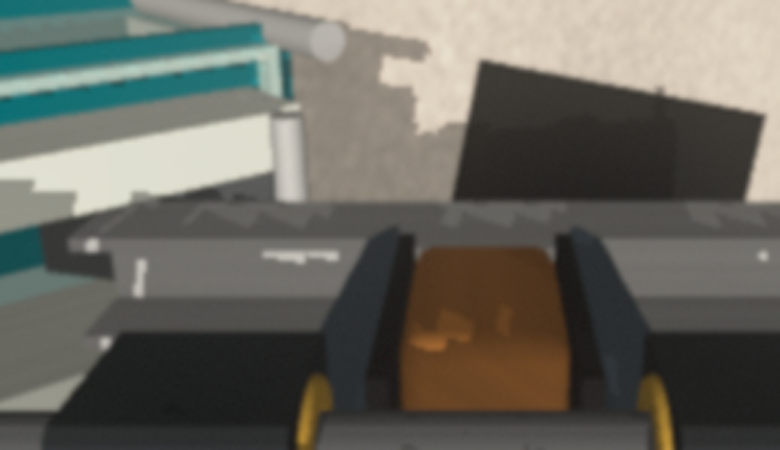

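View pics/c5t.png

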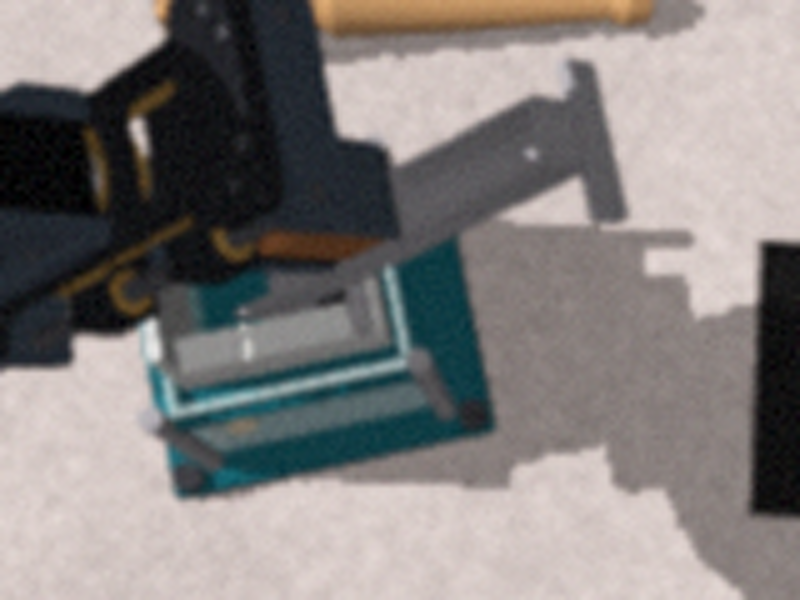

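The channel is empty ahead of and behind the handle. I'll tip slightly further for margin, hold, then level out and back off.

```bash
python3 - <<'E'
from st import *
import cv2
hb=run([.75,.78],.1410,target=7.5); 
n=step(.78,hb); ctrl.sleep(.5); print(rd(0))
hb=run([.7],hb); hb=run([.6,.5,.4,.3,.2],hb+.0003,target=5)
p,O=tcp(.15,hb+.004); ctrl.move_l(p,vel=.04,ori=O)
p,O=tcp(.0,.185); ctrl.move_l(p,vel=.06,ori=O); ctrl.sleep(.3)
print(ctrl.current_t(),ctrl.current_contact_force(),ctrl.current_wrist_torque())
im=ctrl.read_camera("wrist"); s=ctrl.read_camera("scene")
cv2.imwrite("pics/d1.png",np.hstack([cv2.resize(im[60:300,60:340],(440,377),interpolation=2),cv2.resize(s[70:230,230:390],(360,377),interpolation=2)]))
E
```

```text
t22.34 th0.75 hb0.1410 up5.2 f[-0.5  2.5  0.4] M[ 1.05  0.25 -0.04] err[-0.2  0.3 -0.5]
t22.59 th0.78 hb0.1409 up5.8 f[-0.9  2.5  1. ] M[ 1.07  0.22 -0.  ] err[-0.1  0.2 -0.3]
t22.84 th0.78 hb0.1408 up4.9 f[-1.5  4.9  0.1] M[ 1.65  0.42 -0.04] err[-0.1  0.1 -0.2]
(array([-1.20474527,  4.88823503, -0.68852178]), np.float64(4.1114782151862075))
t23.73 th0.70 hb0.1408 up8.7 f[-0.6  2.2  3.9] M[0.64 0.05 0.03] err[ 0.2 -0.4  0.5]
t24.17 th0.60 hb0.1412 up7.0 f[0.8 2.2 2.2] M[0.67 0.05 0.07] err[-0.  -0.3  0.1]
t24.61 th0.50 hb0.1413 up5.5 f[0.1 1.  0.7] M[0.62 0.12 0.05] err[-0.2 -0.2 -0.1]
t25.05 th0.40 hb0.1413 up3.7 f[ 0.2  0.6 -1.1] M[0.51 0.07 0.03] err[-0.1 -0.1 -0.1]
t25.49 th0.30 hb0.1412 up3.1 f[-0.1  0.1 -1.7] M[ 0.35  0.15 -0.01] err[-0.1 -0.1 -0. ]
t25.93 th0.20 hb0.1411 up4.7 f[-0.1  0.7 -0.1] M[ 0.23 -0.01 -0.03] err[-0.1 -0.1 -0. ]
27.2 [ 0.26194109 -0.31690376 -3.51805588] [ 0.04100722 -0.00546131  0.02200645]
```

View pics/d1.png

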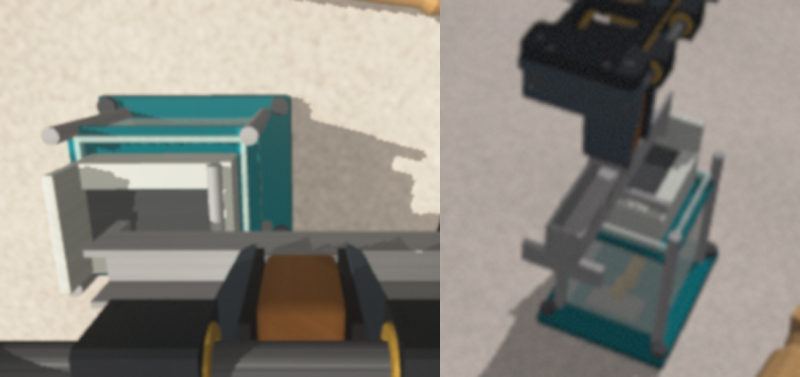

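The load fell by about 1.0 N, which matches four nuts at 1.1 N. The flap is shut and the chute is level and empty. Now to stand it back on the mat.

```bash
python3 - <<'E'
from h import *
import cv2
p=ctrl.current_tool_pos(); 
ctrl.move_l([p[0],p[1],.25],vel=.12)
O,R=ori(1.56)
ctrl.move_l([.548,-.197,.22],vel=.18,ori=O)
ctrl.move_l([.548,-.197,.065],vel=.15); ctrl.sleep(.15)
f0=ctrl.current_contact_force()
hit=ctrl.move_l([.548,-.197,.047],vel=.01,contact_N=2.0); ctrl.sleep(.15)
print(hit,ctrl.current_t(),ctrl.current_tool_pos(),ctrl.current_contact_force()-f0,ctrl.current_wrist_torque())
im=ctrl.read_camera("wrist"); s=ctrl.read_camera("scene")
cv2.imwrite("pics/e1.png",np.hstack([cv2.resize(im,(400,300)),cv2.resize(s[200:384,80:325],(400,300),interpolation=2)]))
E
```

```text
True 32.125 [ 0.54800037 -0.1969946   0.04994696] [ 1.45809822 -0.0398287  10.37944832] [0.05951662 0.14214925 0.01194526]
```

View pics/e1.png

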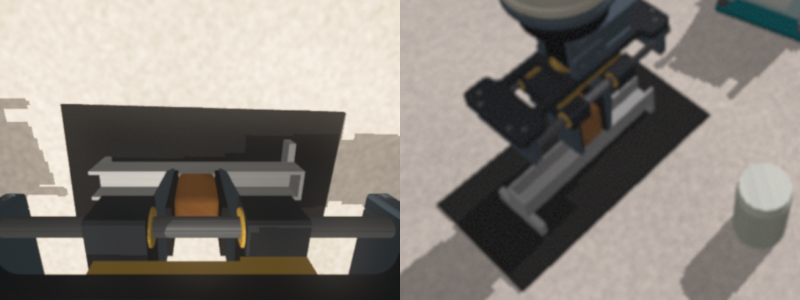

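The chute stands on the mat at z 0.050, close to where it was grasped. Releasing slowly and retreating.

```bash
python3 - <<'E'
from h import *
import cv2
for w in(.36,.5,.8,1.0): ctrl.command_gripper(w)
print(ctrl.current_t(),ctrl.current_grip_width(),ctrl.current_contact_force())
ctrl.move_l([.548,-.197,.18],vel=.1)
O,R=ori(1.6); ctrl.goto([.50,-.1,.36],O); ctrl.sleep(.3)
print(ctrl.current_t(),ctrl.current_contact_force())
s=ctrl.read_camera("scene");t=ctrl.read_camera("top");w=ctrl.read_camera("wrist")
cv2.imwrite("pics/f1s.png",cv2.resize(s[90:384,80:400],None,fx=2,fy=2,interpolation=2))
cv2.imwrite("pics/f1h.png",cv2.resize(s[105:230,265:365],None,fx=4.8,fy=4.8,interpolation=cv2.INTER_CUBIC))
cv2.imwrite("pics/f1t.png",cv2.resize(t[80:320,130:410],None,fx=2.4,fy=2.4,interpolation=2)); cv2.imwrite("pics/f1w.png",w)
E
```

```text
34.0333 0.999999453983772 [-0.2343876   0.84930587 -0.498417  ]
36.6417 [ 0.31337155 -0.26045447 -0.43928605]
```

View pics/f1s.png

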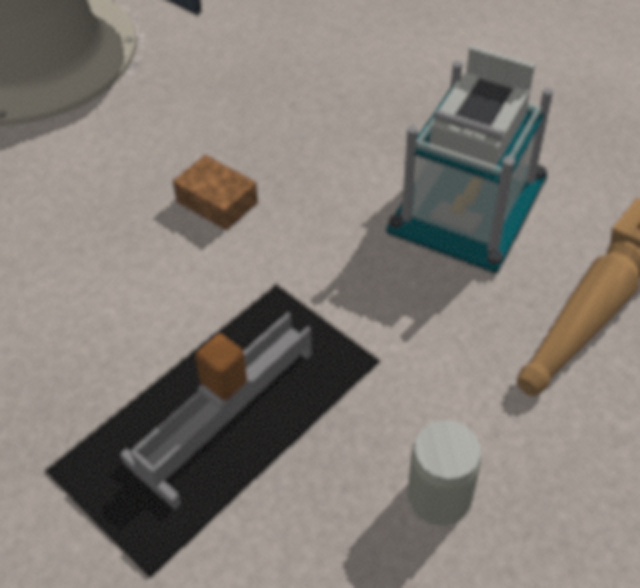

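View pics/f1h.png

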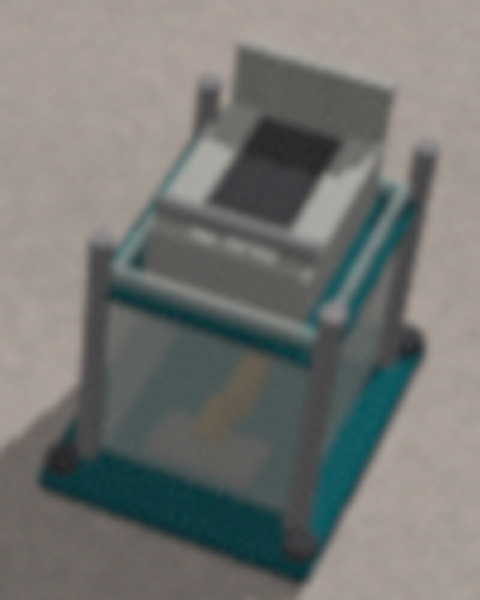

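View pics/f1w.png

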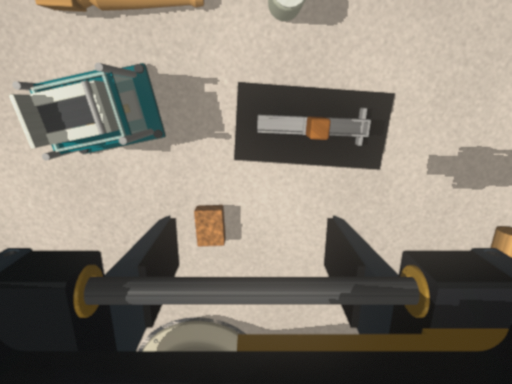

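The scene is clean: the chute stands upright and empty on the mat, the flap is shut, the bystanders haven't moved, and brass is piled in the box. There's time to spare, so I'll take one closer look at the box to count the nuts.

```bash
python3 - <<'E'
from h import *
import cv2
O,R=ori(1.57,-.75)
p=[.59,-.06,.27]; q=ctrl.ik(p,O); print(q)
if q is not None:
    ctrl.goto(p,O); print(ctrl.current_t())
    w=ctrl.read_camera("wrist"); cv2.imwrite("pics/g2.png",cv2.resize(w,None,fx=1.5,fy=1.5,interpolation=2))
E
```

```text
[-32.15578313  33.29520615  74.09480098  35.59740997  97.30090279
  54.57937005]
37.4583
```

View pics/g2.png

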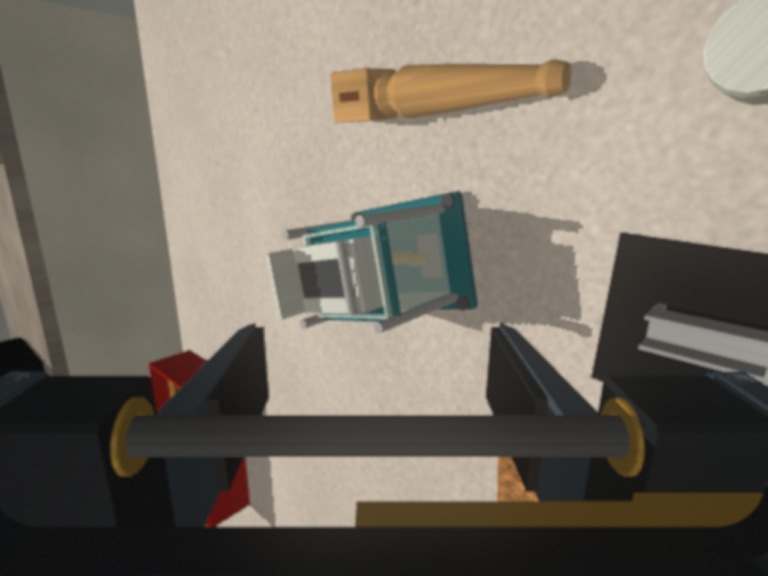

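```bash
python3 - <<'E'
from h import *
import cv2
O,R=ori(1.57,-.95)
p=[.575,-.03,.21]; q=ctrl.ik(p,O); print(q)
if q is not None:
    ctrl.move_l(p,vel=.1,ori=O); print(ctrl.current_t())
    w=ctrl.read_camera("wrist"); cv2.imwrite("pics/g3.png",cv2.resize(w[100:240,150:350],None,fx=4,fy=4,interpolation=2))
E
```

```text
[-34.07724144  40.0505512   80.79162148  42.6105968   95.31531516
  45.6108508 ]
38.3417
```

View pics/g3.png

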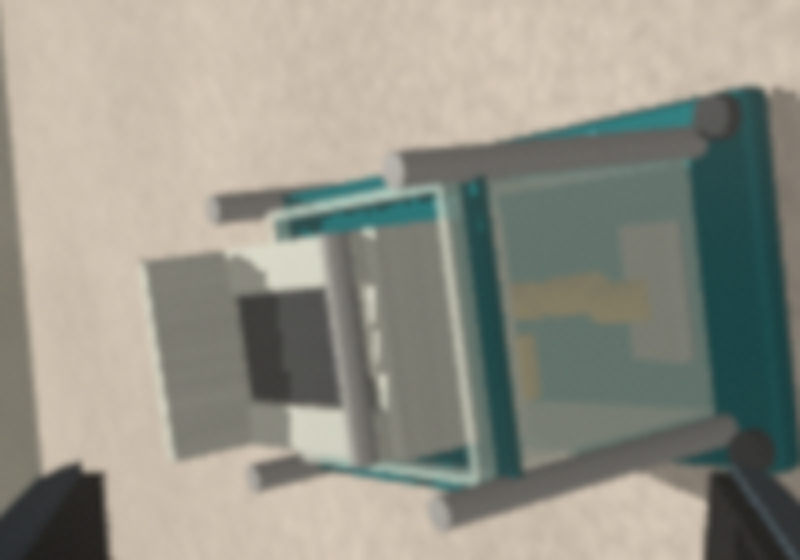

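The box shows a row of nuts end to end at about (585,297), plus another one at (528,365). All lie low in the box under the shut flap. Backing off and handing in.

```bash
python3 - <<'E'
from h import *
import cv2
O,R=ori(1.57,-.75); ctrl.move_l([.59,-.06,.30],vel=.12,ori=O)
O,R=ori(1.6); ctrl.goto([.50,-.1,.38],O); ctrl.sleep(.5)
t=ctrl.read_camera("top"); cv2.imwrite("pics/z.png",cv2.resize(t,None,fx=1.5,fy=1.5))
print(ctrl.current_t(),ctrl.current_contact_force()); ctrl.sign_off()
E
```

```text
40.5583 [0.26466353 0.03263581 0.81649219]
the job is handed in; nothing more can be done
```

I lifted the chute level by its handle and laid it on the rest bar, which I felt at z ≈ 0.141 m (head about 5 mm up). I tipped it in steps to about 0.78 rad, then levelled it, stood it back on the mat and let go. The job was handed in at about 40.6 s of the 72 s allowed, and it reported no verdict.

**What the last checks showed:**
- **Chute:** it stands upright and empty on the mat, with the gripper clear of everything.
- **Flap and bystanders:** the flap is shut. The leg, sanding block and can look unmoved.
- **Nuts:** brass lies low in the clear box and none is visible elsewhere. The load in hand fell by about 1.0 N when the chute emptied, close to the 1.1 N of four nuts.
- **Forces:** the upward force I read at the wrist while on the bar peaked at about 11 N, well under the 30 N limit.

**What is less certain:**
- **Nut count:** I could not count all four nuts separately through the clear wall. I could see a row of nuts end to end plus one more, so the count rests on the load change and the empty channel.
- **Bar contact:** at 0.70 rad the wrist reading briefly dropped to about 1.3 N, so contact may have been very light. I pressed again and it then held at about 7 to 9 N for over a second at 0.72 rad.

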